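# Wind the clockwork filming stand and face the jar to its camera

### The arm

A 6-joint arm with a two-finger parallel gripper is mounted at the origin on the work surface. World frame = base frame: x ahead of the robot, y to its left, z up, the work surface at z = 0. Lengths are in m, angles in degrees, forces in N, time in s.
With the tool pointing down it reaches from about 0.375 to 0.9 m from the base axis. Payload 3.1 kg.
Tool frame: the origin (TCP) lies on the front face of the gripper's body, between the roots of the fingers; the fingertips stand tips_ahead ahead of it and the grasp point (between the pads) lies 51 mm ahead of it (tips_ahead is the distance from the TCP to the fingertips, in m); z points along the fingers, y is the line along which they close (so a half turn about z gives the same grasp; the last joint's range is limited). The gripper opens to 87 mm and grips with 3 to 60 N. Pads are 19 mm wide; open, the fingers measure 117 mm over their backs; the gripper's body (75 mm by 190 mm) begins 51 mm behind the grasp point.
Start: joints at [63.856, 30.224, 82.088, -0, 67.689, -10.227], TCP at [0.171, 0.601, 0.292] pointing down, gripper open.
Joint ranges: [-176.69, 176.69], [-43.24, 126.21], [12.49, 139.97], [-82, 262], [0, 151.66], [-163.58, 163.58]. Speed limits (degrees/s): [159.86, 159.86, 180, 180, 180, 180].

### API

Orientations are given as [roll, pitch, yaw] about the fixed x, y, z axes, in that order (R = Rz(yaw) Ry(pitch) Rx(roll)).
In Python, from plant import get_obs, snapshot, finish_job, tips_ahead gives the robot as it stands.
- The arm moves only by the tool servo_tool, never from a script. Its argument "increments" is one flat list of numbers, 6 for each row, row after row: the shift along the tool's x, y, z in units of 40 mm (1.0 is 40 mm), then the turn, a rotation vector about the tool's x, y, z in units of 8 degrees (1.0 is 8 degrees). A call has 1 to 20 rows; each row shifts and turns the commanded pose from where the row before left it, along the tool's axes as they then stand; what a row does not reach is not made up. A row lasts 1/10 s, in which the tool goes at most 50 mm and 8.59 degrees, less where a joint would pass 70% of its speed; a pose out of reach is approached as far as the arm can. A call is refused whole if a number of a shift passes 1 or a number of a turn 1, either way. A call with a gripper value outside its range is refused whole. "grip" is the opening, from 0 (shut) to 1 (fully open), set as the call begins (left out, the last holds). The fingers move at their own pace and stop on an object; the grip force is fixed at half the most. Time passes only in rows, so rows that do not move let the fingers close. It gives the time, the measured TCP pose, the force, the opening and the grip force at its end, in the units of the state.
- get_obs(): the state, without advancing time (a new reading comes with each control period).
- snapshot(name): name is "scene" or "top" or "wrist"; returns a dict with "image" (480x640x3 uint8, red, green, blue), "K" (3x3 intrinsics, pixels), "k1" (the pictures are not rectified: a ray, as slopes to the right and down, at radius r is drawn at 1 + k1 r^2 times it, then the intrinsics apply), "xyz" and "attitude" of the camera in the world. Camera axes: x right, y up, looking along -z (the intrinsics and any distortion apply to the point x, -y, -z); pixel columns grow to the right and rows downward; lengths in m; the calibration is good to about 2 mm. A picture is of the moment at which its call begins. There is no depth.
- finish_job(): hands the job in; it is judged then, once.
The state is a dict: "clock": time; "joint_positions": joint angles; "joint_velocities": joint speeds; "tau": joint torques, N m; "tool_pos": TCP position; "ee_rot": TCP orientation; "contact_force": force on the tool from outside, world axes, zero at the start; "moment": the same for the moment, N m; "width": finger opening in m; "finger_force": force on a finger pad.
Only numpy, scipy, OpenCV 4.12 (cv2) and the standard library are available. Lean on these libraries where they do the work, as an engineer would, in place of code of your own. Each camera call takes 0.05 s, during which the arm holds its last target. There are 200 camera calls.

### The job

Get the clockwork filming stand ready for a clip: wind its wing key clockwise, a part-turn at a time, until the brass pointer comes up against the steel stop peg, and ease off there without forcing the key. Then turn the jar that stands on the round plate so that its raised clay medallion faces straight at the small camera, and leave it standing upright in the middle of the plate. Leave the things around the stand where they are.

Things in the scene. Friction and masses are not known exactly. Their poses are not given: they have to be found in the camera images.
- stand: Fixed filming stand: plywood board 150 (x) x 360 (y) x 20 mm, y = -200 to +160 mm in its frame; origin on the table surface, z up. On it: a wooden clockwork housing 124 x 124 mm, top 70 mm high, centred at y = +75 mm; the round jar plate at y = -70 mm; and at the -y end a small black camera (58 wide, 30 deep, y = -167 to -197 mm, top 112 mm high) that looks along +y to the plate.
- key_grip (a point): Grip point of the steel wing key, on its upright turning axis (stand x = 0, y = +75 mm), 118 mm above the table. The two round wings form one flat upright blade 74 mm long along this frame's x, 10 mm thick along y, from 97 to 134 mm above the table; pinch it across y. z is up; x turns with the key.
- winder (a joint): How far the brass collar under the key, and its clockwork spring, is wound, rad: grows clockwise seen from above; 4.0 = fully wound, pointer against the stop peg (a hard stop); starts at 0.5 to 1.5. It stays where it is left. Turning it takes 0.13 N m at first, 0.19 N m near the end.
- key (a joint): Springy twist of the key relative to the collar, rad: 0 when let go, positive = key ahead clockwise. Its shaft is a torsion spring, 0.5 N m per rad: the key leads the collar by 0.25 to 0.4 rad while winding and springs back by that much when let go. At the stop peg only the twist grows; more than 0.8 rad strains the clockwork.
- pointer_tip (a point): Outer end of the brass pointer arm (8 mm wide, on the collar), 52 mm from the key's axis, 83 mm above the table, sweeping over an aluminium dial.
- stop_peg (a point): Top centre of the fixed upright steel stop peg on the dial, 8 mm across, 47 mm from the key's axis (towards the stand's +x), top 88 mm above the table. Fully wound, the pointer lies against it.
- jar: Loose white ceramic jar, origin at the centre of its underside, z up: body 64 mm across and 80 mm tall, with a fixed round cork top 48 mm across from z = 80 to 108 mm, good to grip from above. 0.35 kg or so. It stands on the plate, whose top is 35 mm above the table. Its x axis points to the medallion.
- medallion (a point): Centre of the face of the jar's only raised clay medallion, a 30 wide x 40 mm tall rectangular tablet on the side of the jar, 36 mm from the jar's axis along its x, 40 mm above its underside.
- plate_top (a point): Centre of the top of the fixed round aluminium plate, 92 mm across, 35 mm above the table.
- lens (a point): Front of the camera's round lens, 90 mm above the table, 89.5 mm from the plate's centre in the stand's -y direction. The medallion must face it.
- glue: Bystander: white glue bottle 52 mm across, 138 mm tall with its pointed orange cap, standing past the housing's end of the stand. Origin under its centre.
- brush_cup: Bystander: red metal cup of paint brushes, 74 mm across, 170 mm tall over the brushes, standing past the camera's end of the stand. Origin under its centre.
- tape: Bystander: flat cardboard tape roll 90 mm across, 24 mm tall, beyond the stand. Origin under its centre.
- paint_pot: Bystander: small glass paint pot 56 mm across, 50 mm tall, on the robot's side of the stand. Origin under its centre.
Not all that is in view belongs to the job. What is shaped like the jar but pink or turquoise is not meant.

How it is judged:
By the outcome, as a careful person would: the job done as asked, in the order asked, and still so for the second after the job is handed in, with the robot touching nothing.
It also fails if it takes over 72 s, if anything falls off the work surface, if the arm or the gripper's body presses on something with over 40 N, if the wrist force passes 120 N, or if a joint passes its speed limit or range.

## Working session

There is one attempt and no reset: what is moved stays moved. The work goes in short steps, Python scripts to look and compute and a tool call to move; the robot and the scene stay as the last step left them, time stands still between calls to the robot, and variables do not carry over. Pictures are saved under pics/ and viewed, at most 12 in all, crops included, and the job is handed in when it is done.

Besides the shell and the picture viewer there is one more tool, called after ">>>" as name(argument=value, ...) on one line, values as JSON. servo_tool: Moves the arm, as the interface text tells. Its arguments: {"type":"object","properties":{"increments":{"type":"array"},"grip":{"type":"number"}},"required":["increments"]}

```bash
ls; mkdir -p pics
python3 - <<'E'
from plant import get_obs,snapshot,tips_ahead
import cv2
print(get_obs(),tips_ahead)
for n in("scene","top"):
    s=snapshot(n);cv2.imwrite(f"pics/{n}0.png",s["image"][:,:,::-1]);print(n,s["K"],s["k1"],s["xyz"],s["attitude"])
E
```

```text
pics
{'clock': 0.0, 'joint_positions': array([ 6.38567262e+01,  3.02794347e+01,  8.21554378e+01,  1.22859073e-03,
        6.76884618e+01, -1.02280791e+01]), 'joint_velocities': array([ 0.05734591, -0.05065726, -0.01440033, -0.03389   ,  0.12302004,
        0.05322236]), 'tau': array([ 7.97938246e-04, -4.40037882e+01, -1.76595819e+01,  6.33594836e-02,
        5.82655391e-02, -1.84570040e-04]), 'tool_pos': array([0.17110302, 0.60052798, 0.29127171]), 'ee_rot': array([-1.79878827e+02, -2.30176570e-02,  1.64084313e+02]), 'contact_force': array([-0.6690114 , -0.70967418,  0.42011976]), 'moment': array([-0.00887592, -0.03812704,  0.00254079]), 'finger_force': 0.0, 'width': 0.08716488283659167} 0.0697
scene [[449.80920726   0.         322.87324115]
 [  0.         449.80920726 239.85081407]
 [  0.           0.           1.        ]] 0.011539889311939883 [ 1.40289501 -0.10104723  0.69044647] [55.92596006 -0.63516053 81.93350034]
top [[530.56506096   0.         309.40243036]
 [  0.         530.56506096 227.70223965]
 [  0.           0.           1.        ]] -0.02751588257102775 [0.43649522 0.03605395 1.13557113] [  4.57334564   1.32162434 -91.53948951]
```

View pics/top0.png

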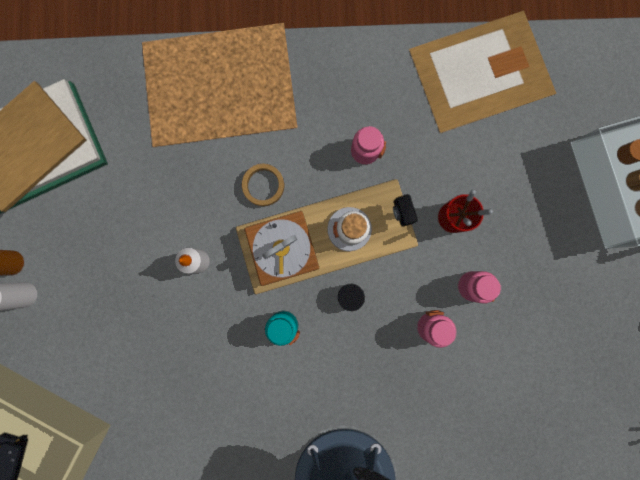

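View pics/scene0.png

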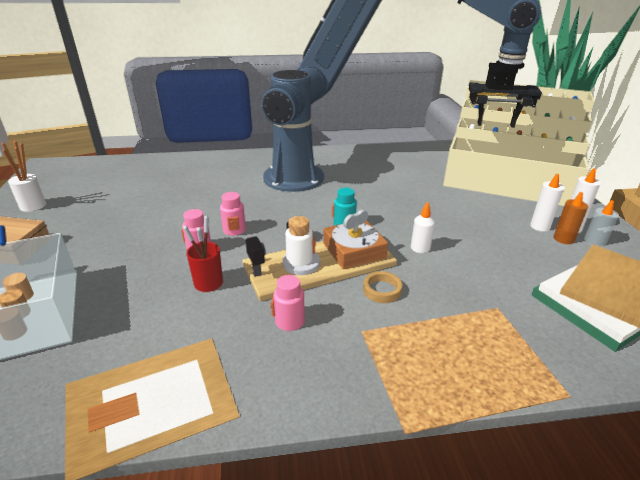

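The top view shows the stand at about (325,237), with the housing, dial and key at (280,248). The candidates for the jar are a white jar with a cork top on the plate (352,228), pink ones (368,143), (480,287) and (438,329), and a turquoise one (282,327). Only the white jar is white, corked and on the plate, so I'll confirm it in an enlarged crop.

```bash
cat > h.py <<'E'
import numpy as np,cv2
from scipy.spatial.transform import Rotation as R
from plant import get_obs,snapshot
def dk(s): return np.array([s["k1"],0,0,0,0.])
def cam(s): return R.from_euler('xyz',s["attitude"],degrees=True).as_matrix()@np.diag([1,-1,-1.])
def pix2z(s,uv,z):
    n=cv2.undistortPoints(np.array(uv,float).reshape(-1,1,2),s["K"],dk(s)).reshape(-1,2)
    d=np.c_[n,np.ones(len(n))]@cam(s).T
    c=np.array(s["xyz"]);return c+d*((z-c[2])/d[:,2])[:,None]
def proj(s,P):
    q=(np.atleast_2d(P)-s["xyz"])@cam(s)
    return cv2.projectPoints(q,np.zeros(3),np.zeros(3),s["K"],dk(s))[0].reshape(-1,2)
def crop(s,x,y,w,h,f,name): cv2.imwrite(name,cv2.resize(s["image"][y:y+h,x:x+w,::-1],None,fx=f,fy=f,interpolation=cv2.INTER_CUBIC))
E
python3 - <<'E'
from h import *
s=snapshot("top");crop(s,230,170,200,130,4,"pics/topc.png")
print(pix2z(s,[(236,224),(254,293),(417,240),(400,180)],.02).round(4))
E
```

```text
[[ 0.5387  0.2147  0.02  ]
 [ 0.3925  0.1792  0.02  ]
 [ 0.494  -0.1657  0.02  ]
 [ 0.6223 -0.1353  0.02  ]]
```

View pics/topc.png

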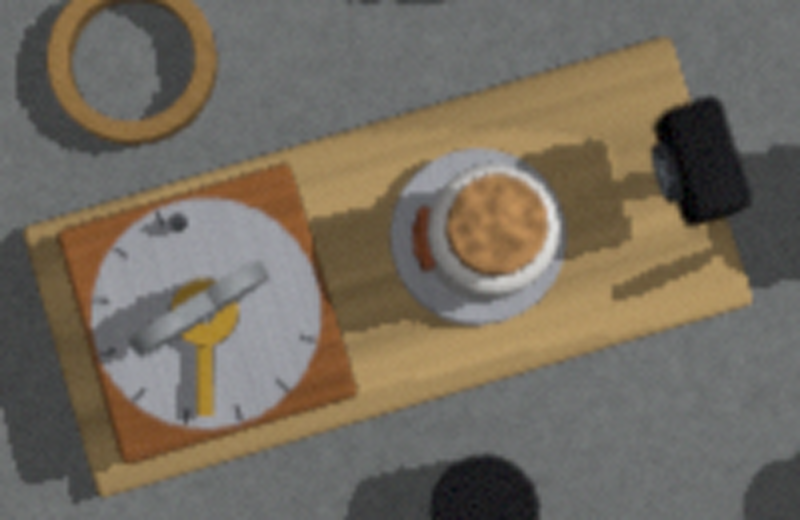

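The crop confirms the target: a white corked jar on the plate, with its brown medallion at crop (423,238) facing the housing. The lens is at (665,170), the pointer tip at (206,415), the peg at (178,222) and the key blade runs from (135,345) to (265,270).

```bash
cat >> h.py <<'E'
def yawR(a): return R.from_euler('z',a).as_matrix()
E
python3 - <<'E'
from h import *
from scipy.optimize import least_squares
s=snapshot("top")
C=lambda u,v:(230+u/4,170+v/4)
st=[[.075,.16,.02],[-.075,.16,.02],[-.075,-.2,.02],[.075,-.2,.02],[.062,.137,.07],[-.062,.137,.07],[-.062,.013,.07],[.062,.013,.07],[0,-.07,.035],[0,.075,.071]]
px=[C(27,228),C(100,495),C(750,298),C(668,38),C(60,233),C(128,462),C(356,392),C(289,164),C(479,237),C(206,313)]
st,px=np.array(st),np.array(px)
f=lambda p:(proj(s,st@yawR(p[2]).T+[p[0],p[1],0])-px).ravel()
r=least_squares(f,[.5,.02,.24],loss='soft_l1');p=r.x;print(p[:2].round(4),np.degrees(p[2]));print(f(p).reshape(-1,2).round(1))
T=lambda q:np.array(q)@yawR(p[2]).T+[p[0],p[1],0]
key=T([0,.075,.118]);pl=T([0,-.07,.035]);print("key",key,"plate",pl,"lens",T([0,-.1595,.09]))
ang=lambda v:np.degrees(np.arctan2(v[1],v[0]))
print("pointer",ang((pix2z(s,[C(206,412)],.083)[0]-key)[:2]),"peg",ang((pix2z(s,[C(178,222)],.088)[0]-key)[:2]))
e=pix2z(s,[C(137,340),C(264,272)],.118);print("blade",ang(e[1]-e[0]),e.mean(0), np.linalg.norm(e[1]-e[0]))
print("cork",pix2z(s,[C(498,223)],.143),"med",ang((pix2z(s,[C(420,238)],.085)[0]-pl)[:2]))
print("glue, cup",pix2z(s,[(187,261)],.12),pix2z(s,[(461,213)],.1))
o=get_obs();print(o["tool_pos"],o["ee_rot"],o["clock"])
E
```

```text
[0.5024 0.0427] 15.195276385250551
[[-1.7 -0.2]
 [-0.2  1.3]
 [ 1.8  1. ]
 [ 0.7 -1.8]
 [-1.3 -0.6]
 [-1.1  1.2]
 [ 1.1  0.8]
 [ 0.1 -1.1]
 [ 0.  -0.6]
 [ 0.2 -0.1]]
key [0.48277496 0.11512537 0.118     ] plate [ 0.52078085 -0.02480516  0.035     ] lens [ 0.54423966 -0.11117607  0.09      ]
pointer 179.3075629887492 peg 15.07761666772288
blade -63.38988206050731 [0.48390817 0.11455181 0.118     ] 0.06916269322487661
cork [[ 0.51774071 -0.02781004  0.143     ]] med 98.22129057895545
glue, cup [[0.46085703 0.29453756 0.12      ]] [[ 0.54027172 -0.23930949  0.1       ]]
[0.17120788 0.60073777 0.29165114] [-1.79926298e+02 -1.42197972e-02  1.64082203e+02] 0.2
```

>>> servo_tool(increments=[-0.83, -0.73, 0, 0, 0, 0, -0.83, -0.73, 0, 0, 0, 0, -0.83, -0.73, 0, 0, 0, 0, -0.83, -0.73, 0, 0, 0, 0, -0.83, -0.73, 0, 0, 0, 0, -0.83, -0.73, 0, 0, 0, 0, -0.83, -0.73, 0, 0, 0, 0, -0.83, -0.73, 0, 0, 0, 0, -0.83, -0.73, 0, 0, 0, 0, -0.83, -0.73, 0, 0, 0, 0, -0.83, -0.73, 0, 0, 0, 0, -0.83, -0.73, 0, 0, 0, 0, -0.83, -0.73, 0, 0, 0, 0, 0, 0, 0, 0, 0, 0.99, 0, 0, 0, 0, 0, 0.99, 0, 0, 0, 0, 0, 0.99, 0, 0, 0, 0, 0, 0.99, 0, 0, 0, 0, 0, 0.99, 0, 0, 0, 0, 0, 0.99], grip=1)

```text
clock: 2.1
tool_pos: [0.4822, 0.1176, 0.2921]
ee_rot: [-180.0, -0.0, 116.2]
contact_force: [0.5, -0.2, -0.3]
width: 0.087
finger_force: 0.0
```

```bash
cat >> h.py <<'E'
def togo(x,y,z,yaw):
    o=get_obs();t=R.from_euler('xyz',o["ee_rot"],degrees=True)
    d=(np.array([x,y,z])-o["tool_pos"])@t.as_matrix()
    r=(t.inv()*R.from_euler('xyz',[180,0,yaw],degrees=True)).as_rotvec(degrees=True)
    print("at",o["tool_pos"].round(4),o["ee_rot"].round(2),"t",round(o["clock"],2),"j6",o["joint_positions"][5].round(1),"F",o["contact_force"].round(1),"M",o["moment"].round(3)," go",(d/.04).round(3),(r/8).round(3))
E
python3 - <<'E'
from h import *
togo(.4828,.1151,.169,116.6)
s=snapshot("wrist");cv2.imwrite("pics/w1.png",s["image"][:,:,::-1])
for P in ([.4828,.1151,.134],[.4828,.1151,.118],[.5281,.1274,.088]):print(proj(s,P))
E
```

```text
at [0.4822 0.1176 0.2921] [-1.7998e+02 -1.0000e-02  1.1623e+02] t 2.1 j6 -25.5 F [ 0.5 -0.2 -0.3] M [-0.128  0.007 -0.019]  go [-0.062 -0.013  3.079] [-0.002 -0.001 -0.046]
[[318.85647926 248.91867437]]
[[318.89609371 242.77755178]]
[[374.00907573 243.33278599]]
```

View pics/w1.png

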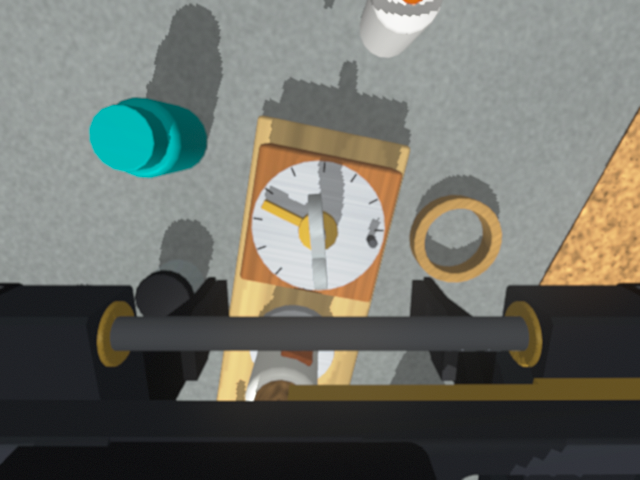

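The wrist view shows the key blade from (315,193) to (320,290), its midpoint near (318,241) and the peg at (373,239). The fitted axis projects to (319,243), so they agree to about 1 mm.

Run:
```python
from h import *
s=snapshot("wrist")
e=pix2z(s,[(315,193),(320,290)],.1155);v=e[0]-e[1];print(np.degrees(np.arctan2(v[1],v[0])),e.mean(0),np.linalg.norm(v))
print(pix2z(s,[(318,231)],.085),pix2z(s,[(318.5,226)],.071), pix2z(s,[(374,237)],.088),pix2z(s,[(265,206)],.083))
e=e.mean(0);togo(e[0],e[1],.169,116.6)
```

```text
118.76985269370012 [0.48245238 0.11374342 0.1155    ] 0.0765985451695766
[[0.48174603 0.11563176 0.085     ]] [[0.48164663 0.11670913 0.071     ]] [[0.52561038 0.13213771 0.088     ]] [[0.43317872 0.11511286 0.083     ]]
at [0.4822 0.1176 0.2922] [-1.7999e+02 -1.0000e-02  1.1657e+02] t 2.2 j6 -25.8 F [-0.2 -0.9 -1. ] M [-0.032  0.029  0.009]  go [-0.089 -0.038  3.079] [-0.002 -0.001 -0.003]
```

>>> servo_tool(increments=[-0.06, -0.01, 0.5, 0, 0, -0.1, 0, 0, 0.7, 0, 0, 0, 0, 0, 0.7, 0, 0, 0, 0, 0, 0.6, 0, 0, 0, 0, 0, 0.4, 0, 0, 0, 0, 0, 0.18, 0, 0, 0, 0, 0, 0, 0, 0, 0])

```text
clock: 2.9
tool_pos: [0.4827, 0.1153, 0.1683]
ee_rot: [-179.9, -0.1, 117.5]
contact_force: [-1.1, 0.5, -0.1]
width: 0.0869
finger_force: 0.0
```

>>> servo_tool(increments=[0, 0, 0, 0, 0, 0, 0, 0, 0, 0, 0, 0, 0, 0, 0, 0, 0, 0, 0, 0, 0, 0, 0, 0, 0, 0, 0, 0, 0, 0, 0, 0, 0, 0, 0, 0, 0, 0, 0, 0, 0, 0, 0, 0, 0, 0, 0, 0], grip=0)

```text
clock: 3.7
tool_pos: [0.483, 0.1153, 0.169]
ee_rot: [-180.0, -0.0, 117.4]
contact_force: [0.4, 0.4, 0.0]
width: 0.0311
finger_force: 0.0
```

Run:
```python
from h import *
togo(.4823,.1152,.169,117.5);print(get_obs()["width"],get_obs()["finger_force"])
```

```text
at [0.483  0.1153 0.169 ] [-180.     -0.    117.36] t 3.7 j6 -26.9 F [0.4 0.4 0. ] M [-0.059  0.078 -0.014]  go [ 0.007 -0.017  0.001] [-0.    -0.    -0.017]
0.031061305851650782 0.0
```

>>> servo_tool(increments=[0, 0, 0, 0, 0, 0, 0, 0, 0, 0, 0, 0, 0, 0, 0, 0, 0, 0, 0, 0, 0, 0, 0, 0, 0, 0, 0, 0, 0, 0])

```text
clock: 4.2
tool_pos: [0.4823, 0.1151, 0.169]
ee_rot: [-179.9, -0.0, 117.4]
contact_force: [-2.8, -2.3, 2.4]
width: 0.0099
finger_force: 30.0
```

Run:
```python
from h import *
togo(.4823,.1152,.169,117.5);print(get_obs()["width"],get_obs()["finger_force"])
```

```text
at [0.4823 0.1151 0.169 ] [-1.7990e+02 -2.0000e-02  1.1738e+02] t 4.2 j6 -26.9 F [-2.8 -2.3  2.4] M [-0.511  0.398  0.009]  go [ 0.004  0.001 -0.001] [-0.013 -0.003 -0.015]
0.009939043590370667 29.99991541262716
```

>>> servo_tool(increments=[0, 0, 0, 0, 0, 0.3, 0, 0, 0, 0, 0, 0.5, 0, 0, 0, 0, 0, 0.5, 0, 0, 0, 0, 0, 0.5, 0, 0, 0, 0, 0, 0.5, 0, 0, 0, 0, 0, 0.5, 0, 0, 0, 0, 0, 0.5, 0, 0, 0, 0, 0, 0.5, 0, 0, 0, 0, 0, 0.5, 0, 0, 0, 0, 0, 0.5, 0, 0, 0, 0, 0, 0.5, 0, 0, 0, 0, 0, 0.5, 0, 0, 0, 0, 0, 0.5, 0, 0, 0, 0, 0, 0.5, 0, 0, 0, 0, 0, 0.5, 0, 0, 0, 0, 0, 0.5, 0, 0, 0, 0, 0, 0.5, 0, 0, 0, 0, 0, 0.5, 0, 0, 0, 0, 0, 0.3, 0, 0, 0, 0, 0, 0])

```text
clock: 6.2
tool_pos: [0.4823, 0.1151, 0.169]
ee_rot: [-180.0, 0.1, 44.6]
contact_force: [-2.1, -1.8, 2.7]
width: 0.0099
finger_force: 30.0
```

Run:
```python
from h import *
togo(.4823,.1152,.169,40)
```

```text
at [0.4823 0.1151 0.169 ] [-1.7995e+02  9.0000e-02  4.4620e+01] t 6.2 j6 45.9 F [-2.1 -1.8  2.7] M [-0.5    0.54   0.141]  go [ 0.002 -0.002 -0.001] [-0.005  0.012  0.577]
```

>>> servo_tool(increments=[0, 0, 0, 0, 0, -0.5, 0, 0, 0, 0, 0, -0.5, 0, 0, 0, 0, 0, -0.5, 0, 0, 0, 0, 0, -0.5, 0, 0, 0, 0, 0, 0])

```text
clock: 6.7
tool_pos: [0.4823, 0.1151, 0.169]
ee_rot: [-179.9, 0.1, 60.6]
contact_force: [-3.4, -2.0, 1.3]
width: 0.01
finger_force: 30.0
```

>>> servo_tool(increments=[0, 0, 0, 0, 0, 0, 0, 0, 0, 0, 0, 0, 0, 0, 0, 0, 0, 0, 0, 0, 0, 0, 0, 0], grip=0.5)

```text
clock: 7.1
tool_pos: [0.4837, 0.1155, 0.1691]
ee_rot: [179.9, -0.1, 60.5]
contact_force: [0.4, 0.0, -0.1]
width: 0.0339
finger_force: 0.0
```

Run:
```python
from h import *
togo(.4823,.1152,.169,60.6);print(get_obs()["width"])
```

```text
at [0.4837 0.1155 0.1691] [ 1.7993e+02 -6.0000e-02  6.0540e+01] t 7.1 j6 30.0 F [ 0.4  0.  -0.1] M [-0.132  0.101 -0.029]  go [-0.023 -0.028  0.004] [ 0.009 -0.007 -0.008]
0.03392305248136911
```

>>> servo_tool(increments=[0, 0, 0, 0, 0, 0, 0, 0, 0, 0, 0, 0, 0, 0, 0, 0, 0, 0, 0, 0, 0, 0, 0, 0, 0, 0, 0, 0, 0, 0, 0, 0, 0, 0, 0, 0, 0, 0, 0, 0, 0, 0, 0, 0, 0, 0, 0, 0], grip=0)

```text
clock: 7.9
tool_pos: [0.4826, 0.1155, 0.169]
ee_rot: [-179.9, 0.0, 60.6]
contact_force: [-1.0, 1.1, 1.0]
width: 0.0101
finger_force: 30.0
```

Run:
```python
from h import *
togo(.4823,.1152,.169,-30);print(get_obs()["width"],get_obs()["finger_force"])
```

```text
at [0.4826 0.1155 0.169 ] [-1.7994e+02  1.0000e-02  6.0560e+01] t 7.9 j6 29.9 F [-1.   1.1  1. ] M [0.279 0.319 0.057]  go [-0.011 -0.003  0.001] [-4.000e-03  6.000e-03  1.132e+01]
0.010121467321989618 29.999568108469248
```

>>> servo_tool(increments=[0, 0, 0, 0, 0, 0.4, 0, 0, 0, 0, 0, 0.6, 0, 0, 0, 0, 0, 0.6, 0, 0, 0, 0, 0, 0.6, 0, 0, 0, 0, 0, 0.6, 0, 0, 0, 0, 0, 0.6, 0, 0, 0, 0, 0, 0.6, 0, 0, 0, 0, 0, 0.6, 0, 0, 0, 0, 0, 0.6, 0, 0, 0, 0, 0, 0.6, 0, 0, 0, 0, 0, 0.6, 0, 0, 0, 0, 0, 0.6, 0, 0, 0, 0, 0, 0.6, 0, 0, 0, 0, 0, 0.6, 0, 0, 0, 0, 0, 0.6, 0, 0, 0, 0, 0, 0.6, 0, 0, 0, 0, 0, 0.6, 0, 0, 0, 0, 0, 0.6, 0, 0, 0, 0, 0, 0.4, 0, 0, 0, 0, 0, 0])

```text
clock: 9.9
tool_pos: [0.4828, 0.1148, 0.169]
ee_rot: [179.9, -0.0, -27.4]
contact_force: [-1.1, -2.2, 1.9]
width: 0.0097
finger_force: 30.0
```

Run:
```python
from h import *
togo(.4823,.1152,.169,-56)
s=snapshot("scene");crop(s,310,200,100,75,8,"pics/s2.png")
```

```text
at [0.4828 0.1148 0.169 ] [179.93  -0.   -27.36] t 9.9 j6 117.9 F [-1.1 -2.2  1.9] M [-0.37   0.39   0.192]  go [-0.017 -0.003  0.001] [ 9.00e-03 -3.00e-03  3.58e+00]
```

View pics/s2.png

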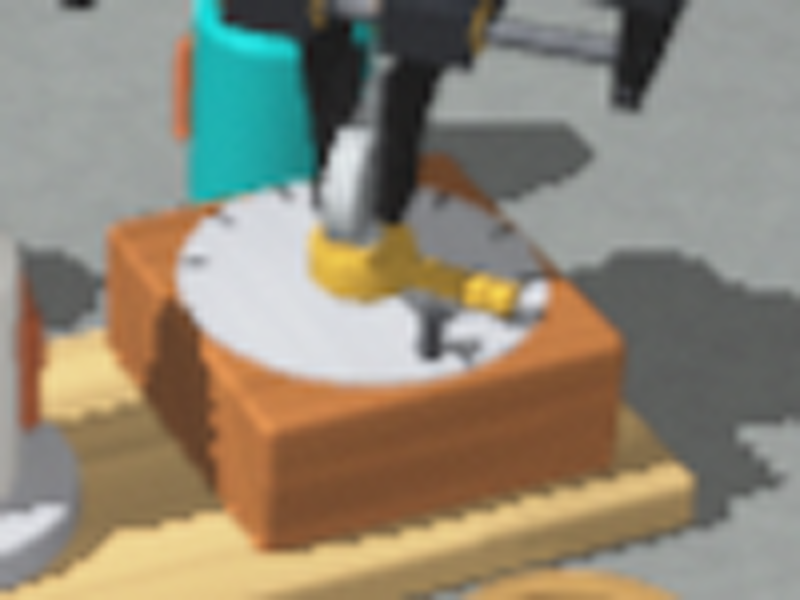

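The pointer tip at crop (515,297) is still short of the peg at (432,320), so I'll continue in smaller steps.

>>> servo_tool(increments=[0, 0, 0, 0, 0, 0.4, 0, 0, 0, 0, 0, 0.4, 0, 0, 0, 0, 0, 0.4, 0, 0, 0, 0, 0, 0.4, 0, 0, 0, 0, 0, 0.4, 0, 0, 0, 0, 0, 0, 0, 0, 0, 0, 0, 0])

```text
clock: 10.65
tool_pos: [0.4827, 0.1147, 0.169]
ee_rot: [179.9, -0.0, -43.3]
contact_force: [-1.2, -4.1, 1.9]
width: 0.01
finger_force: 30.0
```

```bash
cat > m.py <<'E'
from h import *
P=[]
s=None
for i in range(4):
    s=snapshot("scene");P.append(get_obs()["moment"][2])
togo(.4823,.1152,.169,-56);print("Mz",np.mean(P),np.std(P))
g=s["image"][200:275,310:410].astype(int)
hsv=cv2.cvtColor(s["image"],cv2.COLOR_RGB2HSV)
m=(cv2.inRange(hsv,(20,150,60),(32,255,255))>0);m[:225]=0;m[245:]=0;m[:,:345]=0;m[:,390:]=0
v,u=np.nonzero(m);print("yellow: maxu",u.max(),"v there",v[u>=u.max()-2].mean(),"maxv",v.max(),u[v>=v.max()-1].mean())
E
python3 m.py
```

```text
at [0.4827 0.1147 0.169 ] [ 1.7992e+02 -1.0000e-02 -4.3320e+01] t 10.85 j6 133.9 F [-1.9 -5.   1.9] M [-0.888  0.583  0.175]  go [-0.016 -0.001  0.   ] [ 0.01  -0.002  1.585]
Mz 0.17633813463101777 0.027298689163508878
yellow: maxu 371 v there 238.75 maxv 240 368.6666666666667
```

>>> servo_tool(increments=[0, 0, 0, 0, 0, 0.3, 0, 0, 0, 0, 0, 0.3, 0, 0, 0, 0, 0, 0, 0, 0, 0, 0, 0, 0])

```text
clock: 11.25
tool_pos: [0.4827, 0.1147, 0.169]
ee_rot: [179.9, -0.0, -48.1]
contact_force: [-1.8, -5.0, 2.2]
width: 0.01
finger_force: 30.0
```

```bash
python3 m.py
```

```text
at [0.4827 0.1147 0.169 ] [ 1.7991e+02 -2.0000e-02 -4.8110e+01] t 11.45 j6 138.7 F [-2.8 -5.5  1.4] M [-0.876  0.563  0.185]  go [-0.016 -0.     0.   ] [ 0.011 -0.003  0.986]
Mz 0.19436214858603154 0.022917221955134823
yellow: maxu 369 v there 239.27272727272728 maxv 241 367.8333333333333
```

>>> servo_tool(increments=[0, 0, 0, 0, 0, 0.3, 0, 0, 0, 0, 0, 0.3, 0, 0, 0, 0, 0, 0, 0, 0, 0, 0, 0, 0])

```text
clock: 11.85
tool_pos: [0.4827, 0.1147, 0.169]
ee_rot: [179.9, -0.0, -52.9]
contact_force: [-2.9, -5.1, 1.6]
width: 0.0098
finger_force: 30.0
```

```bash
python3 m.py
```

```text
at [0.4827 0.1147 0.169 ] [ 1.7991e+02 -2.0000e-02 -5.2910e+01] t 12.05 j6 143.5 F [-2.2 -5.3  1.4] M [-0.938  0.529  0.176]  go [-0.015 -0.     0.   ] [ 0.011 -0.003  0.386]
Mz 0.1754244858822194 0.020478594841408345
yellow: maxu 368 v there 239.8 maxv 241 367.0
```

>>> servo_tool(increments=[0, 0, 0, 0, 0, 0.3, 0, 0, 0, 0, 0, 0.3, 0, 0, 0, 0, 0, 0, 0, 0, 0, 0, 0, 0])

```text
clock: 12.45
tool_pos: [0.4826, 0.1147, 0.169]
ee_rot: [179.9, -0.0, -57.7]
contact_force: [-2.8, -5.5, 1.8]
width: 0.0099
finger_force: 30.0
```

```bash
python3 m.py
```

```text
at [0.4826 0.1147 0.169 ] [ 1.799e+02 -3.000e-02 -5.771e+01] t 12.65 j6 148.3 F [-2.4 -4.8  1.8] M [-0.934  0.518  0.196]  go [-0.016 -0.    -0.   ] [ 0.012 -0.003 -0.213]
Mz 0.22176868875890698 0.027868924704514627
yellow: maxu 367 v there 240.28571428571428 maxv 242 366.3333333333333
```

>>> servo_tool(increments=[0, 0, 0, 0, 0, 0.3, 0, 0, 0, 0, 0, 0.2, 0, 0, 0, 0, 0, 0, 0, 0, 0, 0, 0, 0])

```text
clock: 13.05
tool_pos: [0.4826, 0.1147, 0.169]
ee_rot: [179.9, -0.0, -61.7]
contact_force: [-2.8, -5.9, 1.9]
width: 0.0098
finger_force: 30.0
```

```bash
python3 m.py
```

```text
at [0.4826 0.1147 0.169 ] [ 1.799e+02 -4.000e-02 -6.169e+01] t 13.25 j6 152.3 F [-2.4 -4.9  2.3] M [-0.969  0.54   0.236]  go [-0.015  0.     0.   ] [ 0.013 -0.004 -0.711]
Mz 0.21640345273580538 0.03823446768075252
yellow: maxu 367 v there 240.28571428571428 maxv 242 366.3333333333333
```

>>> servo_tool(increments=[0, 0, 0, 0, 0, 0.3, 0, 0, 0, 0, 0, 0.2, 0, 0, 0, 0, 0, 0, 0, 0, 0, 0, 0, 0])

```text
clock: 13.65
tool_pos: [0.4826, 0.1147, 0.169]
ee_rot: [179.9, -0.0, -65.7]
contact_force: [-2.8, -5.6, 1.9]
width: 0.0098
finger_force: 30.0
```

```bash
sed -i 's/range(4)/range(8)/' m.py; python3 m.py;python3 -c "
from h import *
s=snapshot('scene');crop(s,335,215,60,45,12,'pics/s3.png')"
```

```text
at [0.4826 0.1147 0.169 ] [ 1.799e+02 -5.000e-02 -6.568e+01] t 14.05 j6 156.3 F [-2.9 -5.1  2.6] M [-0.906  0.598  0.274]  go [-0.015  0.001  0.   ] [ 0.013 -0.005 -1.21 ]
Mz 0.27045094846532225 0.03159396093912497
yellow: maxu 367 v there 240.28571428571428 maxv 242 366.3333333333333
```

View pics/s3.png

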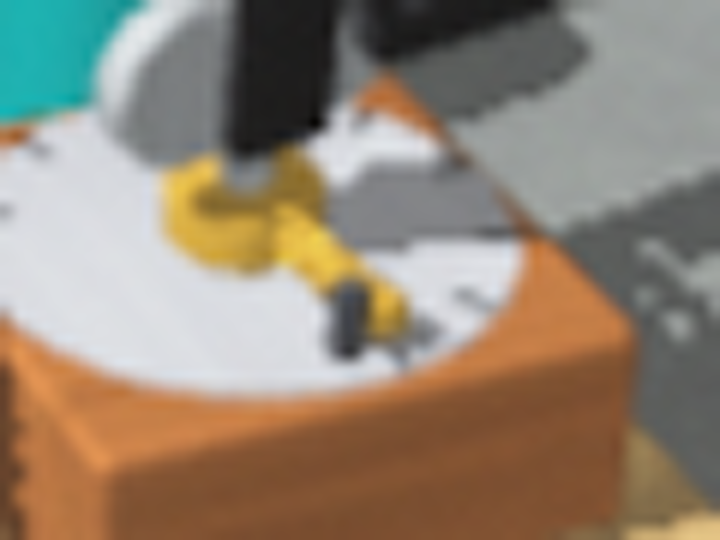

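The pointer lies against the peg, with the tip at crop (395,310) touching the peg at (350,315). The torque has climbed to 0.27 N m, a twist of about 0.54 rad. I'll ease back about 31°, then release and lift.

>>> servo_tool(increments=[0, 0, 0, 0, 0, -0.4, 0, 0, 0, 0, 0, -0.5, 0, 0, 0, 0, 0, -0.5, 0, 0, 0, 0, 0, -0.5, 0, 0, 0, 0, 0, -0.5, 0, 0, 0, 0, 0, -0.5, 0, 0, 0, 0, 0, -0.5, 0, 0, 0, 0, 0, -0.4, 0, 0, 0, 0, 0, 0])

```text
clock: 15.0
tool_pos: [0.4828, 0.1148, 0.169]
ee_rot: [179.9, 0.0, -35.3]
contact_force: [-2.3, -5.4, 2.0]
width: 0.0098
finger_force: 30.0
```

```bash
python3 m.py
```

```text
at [0.4828 0.1148 0.169 ] [ 1.7993e+02  1.0000e-02 -3.5370e+01] t 15.4 j6 125.9 F [-2.2 -4.4  1.8] M [-0.914  0.452  0.007]  go [-0.015 -0.001  0.   ] [ 0.008 -0.     2.578]
Mz 0.0013056837324415883 0.01782895181364245
yellow: maxu 367 v there 240.28571428571428 maxv 242 366.3333333333333
```

>>> servo_tool(increments=[0, 0, 0, 0, 0, 0, 0, 0, 0, 0, 0, 0, 0, 0, 0, 0, 0, 0, 0, 0, 0, 0, 0, 0, 0, 0, 0, 0, 0, 0, 0, 0, 0, 0, 0, 0, 0, 0, 0, 0, 0, 0, 0, 0, 0, 0, 0, 0, 0, 0, 0, 0, 0, 0, 0, 0, 0, 0, 0, 0, 0, 0, -0.4, 0, 0, 0, 0, 0, -0.8, 0, 0, 0, 0, 0, -0.8, 0, 0, 0, 0, 0, -0.6, 0, 0, 0], grip=1)

```text
clock: 16.8
tool_pos: [0.4833, 0.1153, 0.2748]
ee_rot: [-179.9, -0.1, -35.4]
contact_force: [0.5, -0.6, 0.4]
width: 0.0871
finger_force: 0.0
```

```bash
python3 m.py; python3 -c "
from h import *
togo(.5195,-.026,.272,-35)"
```

```text
at [0.4822 0.1153 0.2717] [ 1.7989e+02  1.5000e-01 -3.5440e+01] t 17.2 j6 125.9 F [-0.1  0.7  0.2] M [-0.004  0.14  -0.055]  go [ 0.008 -0.004  2.567] [0.016 0.016 2.57 ]
Mz 0.005810187199483164 0.028358886179590894
yellow: maxu 367 v there 240.28571428571428 maxv 242 366.3333333333333
at [0.4822 0.1153 0.2717] [ 1.7989e+02  1.5000e-01 -3.5440e+01] t 17.2 j6 125.9 F [-0.1  0.7  0.2] M [-0.004  0.14  -0.055]  go [ 2.806  2.337 -0.011] [ 0.013  0.018 -0.055]
```

>>> servo_tool(increments=[0.7, 0.58, 0, 0, 0, 0, 0.7, 0.58, 0, 0, 0, 0, 0.7, 0.58, 0, 0, 0, 0, 0.7, 0.58, 0, 0, 0, 0, 0, 0, 0, 0, 0, 0, 0, 0, 0, 0, 0, 0])

```text
clock: 17.8
tool_pos: [0.52, -0.0258, 0.2719]
ee_rot: [180.0, 0.2, -35.6]
contact_force: [0.2, -0.1, 0.6]
width: 0.0868
finger_force: 0.0
```

Run:
```python
from h import *
togo(.5195,-.026,.188,-35)
s=snapshot("wrist");cv2.imwrite("pics/w2.png",s["image"][:,:,::-1])
print(proj(s,[[.5195,-.026,.143],[.5208,-.0248,.035],[.5437,-.1112,.09]]))
```

```text
at [ 0.52   -0.0258  0.2719] [ 1.7997e+02  1.6000e-01 -3.5560e+01] t 17.8 j6 110.4 F [ 0.2 -0.1  0.6] M [-0.021  0.169  0.   ]  go [-2.000e-03  1.100e-02  2.098e+00] [ 0.004  0.02  -0.07 ]
[[319.19782316 258.8938108 ]
 [317.13748904 220.81612389]
 [395.7284037  144.15510655]]
```

View pics/w2.png

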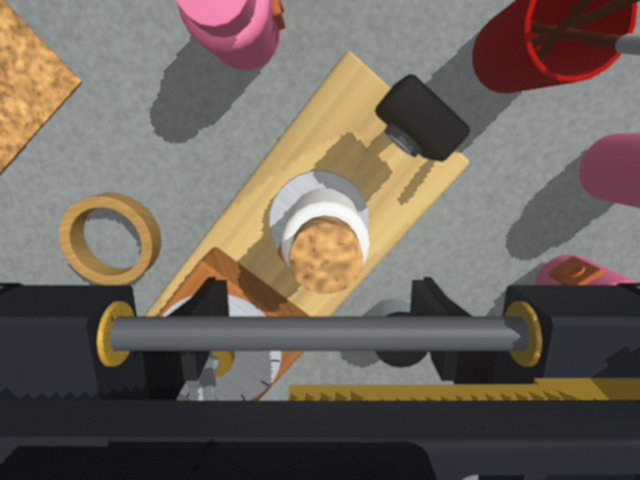

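The wrist view shows the cork top at (326,258), the plate rim spanning x 269 to 370 (centre about (319.5,221)) and the lens at (401,139).

Run:
```python
from h import *
s=snapshot("wrist")
c=pix2z(s,[(326,256)],.143)[0];p=pix2z(s,[(319.5,221)],.035)[0];l=pix2z(s,[(401,139)],.09)[0]
b=pix2z(s,[(350,52),(469,157)],.02);print("board end dir",np.degrees(np.arctan2(*(b[0]-b[1])[[1,0]])))
print(c,p,l,np.degrees(np.arctan2(*(l-p)[[1,0]])),np.linalg.norm((l-p)[:2]))
togo(c[0],c[1],.188,-35.5)
```

```text
board end dir 16.319527961598176
[ 0.5181612  -0.02970941  0.143     ] [ 0.51898296 -0.02554708  0.035     ] [ 0.54425985 -0.11529517  0.09      ] -74.27051617787717 0.09323969425339028
at [ 0.5196 -0.0244  0.2722] [ 1.7997e+02  1.5000e-01 -3.5410e+01] t 17.9 j6 110.4 F [ 0.1 -0.7  0. ] M [0.053 0.139 0.02 ]  go [0.053 0.128 2.105] [0.004 0.019 0.011]
```

Now I'll swing to yaw about 98° so the wrist camera looks at the medallion and I can measure it. The clockwise turn to the lens then stays within the joint 6 range.

>>> servo_tool(increments=[0.055, 0.115, 0, 0, 0, -0.5, 0, 0, 0, 0, 0, -0.95, 0, 0, 0, 0, 0, -0.95, 0, 0, 0, 0, 0, -0.95, 0, 0, 0, 0, 0, -0.95, 0, 0, 0, 0, 0, -0.95, 0, 0, 0, 0, 0, -0.95, 0, 0, 0, 0, 0, -0.95, 0, 0, 0, 0, 0, -0.95, 0, 0, 0, 0, 0, -0.95, 0, 0, 0, 0, 0, -0.95, 0, 0, 0, 0, 0, -0.95, 0, 0, 0, 0, 0, -0.95, 0, 0, 0, 0, 0, -0.95, 0, 0, 0, 0, 0, -0.95, 0, 0, 0, 0, 0, -0.95, 0, 0, 0, 0, 0, -0.95, 0, 0, 0, 0, 0, -0.95, 0, 0, 0, 0, 0, 0, 0, 0, 0, 0, 0, 0])

```text
clock: 19.9
tool_pos: [0.5192, -0.0292, 0.2729]
ee_rot: [-180.0, -0.0, 97.7]
contact_force: [-0.2, -1.5, 0.3]
width: 0.0868
finger_force: 0.0
```

Run:
```python
from h import *
togo(.518,-.029,.188,98)
s=snapshot("wrist");crop(s,220,120,200,150,4,"pics/w3.png")
print(proj(s,[[.518,-.029,.143],[.52,-.025,.035]]))
```

```text
at [ 0.5192 -0.0292  0.2729] [-1.7997e+02 -2.0000e-02  9.7690e+01] t 19.9 j6 -23.2 F [-0.2 -1.5  0.3] M [-0.095  0.029  0.065]  go [ 0.008 -0.029  2.123] [-0.003 -0.003 -0.039]
[[317.67992428 257.41877125]
 [321.06110529 216.82406853]]
```

View pics/w3.png

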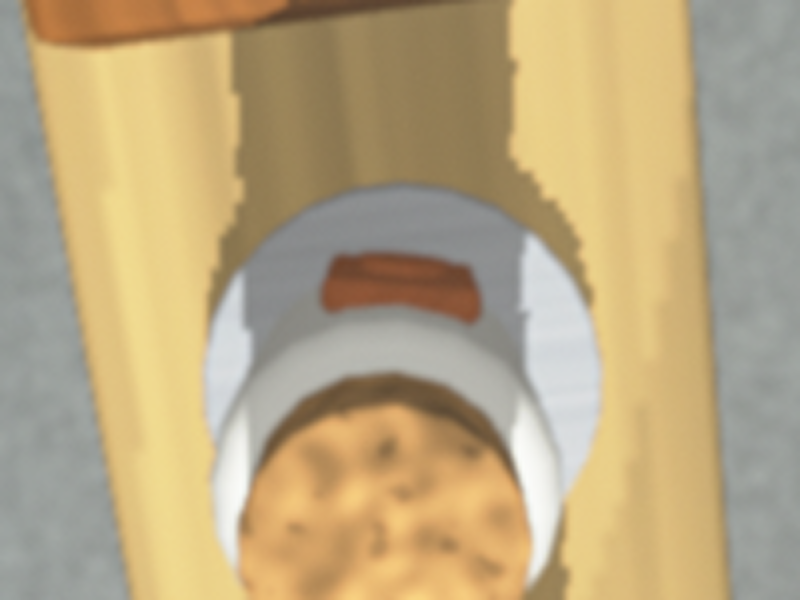

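The crop shows the medallion facing image-up. Its bottom outer edge runs (335,255)–(472,266) and its inner top edge (322,309)–(479,321). The cork is centred at x≈385 and the plate at x≈404.

Run:
```python
from h import *
s=snapshot("wrist");C=lambda u,v:(220+u/4,120+v/4)
for a,b,z in(((335,255),(472,266),.055),((329,280),(478,292),.095),((322,309),(479,321),.095)):
    e=pix2z(s,[C(*a),C(*b)],z);v=e[1]-e[0];m=e.mean(0);d=m-[.518,-.029,0]
    print("normal",np.degrees(np.arctan2(v[1],v[0]))+90,"w",np.linalg.norm(v),"mid",m,"dir",np.degrees(np.arctan2(d[1],d[0])),np.hypot(*d[:2]))
print(pix2z(s,[C(385,500)],.143))
togo(.518,-.029,.188,97.7)
```

```text
normal 93.11455634025945 w 0.02883785129604478 mid [0.5157051  0.00572337 0.055     ] dir 93.78123956691651 0.03479912851082121
normal 93.08117684199227 w 0.027454118291190502 mid [0.51555319 0.00591104 0.095     ] dir 94.00913444571918 0.03499667937836545
normal 93.29347308174452 w 0.029071263731811726 mid [0.51572777 0.00052777 0.095     ] dir 94.40036133051346 0.02961506898069422
[[ 0.516148   -0.02124412  0.143     ]]
at [ 0.5194 -0.0296  0.273 ] [-1.7998e+02 -1.0000e-02  9.7710e+01] t 20.0 j6 -23.3 F [ 0.5  0.1 -0.6] M [-0.072  0.104  0.019]  go [ 0.02  -0.032  2.125] [-0.002 -0.001  0.001]
```

>>> servo_tool(increments=[0.015, -0.04, 0.5, 0, 0, 0, 0, 0, 0.6, 0, 0, 0, 0, 0, 0.5, 0, 0, 0, 0, 0, 0.35, 0, 0, 0, 0, 0, 0.17, 0, 0, 0, 0, 0, 0, 0, 0, 0, 0, 0, 0, 0, 0, 0])

```text
clock: 20.7
tool_pos: [0.5183, -0.03, 0.1887]
ee_rot: [180.0, 0.0, 97.7]
contact_force: [0.6, -0.3, 0.9]
width: 0.0871
finger_force: 0.0
```

>>> servo_tool(increments=[0, 0, 0, 0, 0, 0, 0, 0, 0, 0, 0, 0, 0, 0, 0, 0, 0, 0, 0, 0, 0, 0, 0, 0, 0, 0, 0, 0, 0, 0, 0, 0, 0, 0, 0, 0, 0, 0, 0, 0, 0, 0, 0, 0, 0, 0, 0, 0, 0, 0, 0, 0, 0, 0], grip=0)

```text
clock: 21.6
tool_pos: [0.5177, -0.0299, 0.1883]
ee_rot: [-180.0, -0.0, 97.8]
contact_force: [-1.8, -0.2, 2.6]
width: 0.0474
finger_force: 30.0
```

Run:
```python
from h import *
togo(.5175,-.0292,.188,97.7);print(get_obs()["width"],get_obs()["finger_force"])
```

```text
at [ 0.5177 -0.0299  0.1883] [-1.7997e+02 -1.0000e-02  9.7770e+01] t 21.6 j6 -23.4 F [-1.8 -0.2  2.6] M [-0.146  0.199 -0.049]  go [ 0.018 -0.002  0.008] [-0.004 -0.001  0.008]
0.04741140911151093 29.98770820442587
```

>>> servo_tool(increments=[0, 0, -0.12, 0, 0, 0, 0, 0, 0, 0, 0, 0.4, 0, 0, 0, 0, 0, 0.6, 0, 0, 0, 0, 0, 0.6, 0, 0, 0, 0, 0, 0.6, 0, 0, 0, 0, 0, 0.6, 0, 0, 0, 0, 0, 0.6, 0, 0, 0, 0, 0, 0.6, 0, 0, 0, 0, 0, 0.6, 0, 0, 0, 0, 0, 0.6, 0, 0, 0, 0, 0, 0.6, 0, 0, 0, 0, 0, 0.6, 0, 0, 0, 0, 0, 0.6, 0, 0, 0, 0, 0, 0.6, 0, 0, 0, 0, 0, 0.6, 0, 0, 0, 0, 0, 0.6, 0, 0, 0, 0, 0, 0.6, 0, 0, 0, 0, 0, 0.6, 0, 0, 0, 0, 0, 0.6, 0, 0, 0, 0, 0, 0.6])

```text
clock: 23.6
tool_pos: [0.5176, -0.0297, 0.1926]
ee_rot: [-180.0, 0.1, 8.0]
contact_force: [-1.6, -1.1, -4.4]
width: 0.0476
finger_force: 30.0
```

>>> servo_tool(increments=[0, 0, 0, 0, 0, 0.6, 0, 0, 0, 0, 0, 0.6, 0, 0, 0, 0, 0, 0.6, 0, 0, 0, 0, 0, 0.6, 0, 0, 0, 0, 0, 0.6, 0, 0, 0, 0, 0, 0.6, 0, 0, 0, 0, 0, 0.6, 0, 0, 0, 0, 0, 0.6, 0, 0, 0, 0, 0, 0.6, 0, 0, 0, 0, 0, 0.6, 0, 0, 0, 0, 0, 0.6, 0, 0, 0, 0, 0, 0.6, 0, 0, 0, 0, 0, 0.6, 0, 0, 0, 0, 0, 0.6, 0, 0, 0, 0, 0, 0.6, 0, 0, 0, 0, 0, 0.6, 0, 0, 0, 0, 0, 0.2, 0, 0, 0, 0, 0, 0])

```text
clock: 25.4
tool_pos: [0.5177, -0.0298, 0.1927]
ee_rot: [180.0, 0.0, -70.2]
contact_force: [-0.4, 0.2, -4.5]
width: 0.047
finger_force: 30.0
```

Run:
```python
from h import *
togo(.52,-.025,.188,-70.3);print(get_obs()["width"],get_obs()["finger_force"])
s=snapshot("wrist");crop(s,220,100,200,150,4,"pics/w4.png")
```

```text
at [ 0.5177 -0.0298  0.1927] [ 1.7996e+02  3.0000e-02 -7.0190e+01] t 25.4 j6 144.5 F [-0.4  0.2 -4.5] M [0.049 0.193 0.046]  go [-0.093 -0.094  0.118] [0.005 0.004 0.014]
0.0469672194882896 29.992669341154397
```

View pics/w4.png

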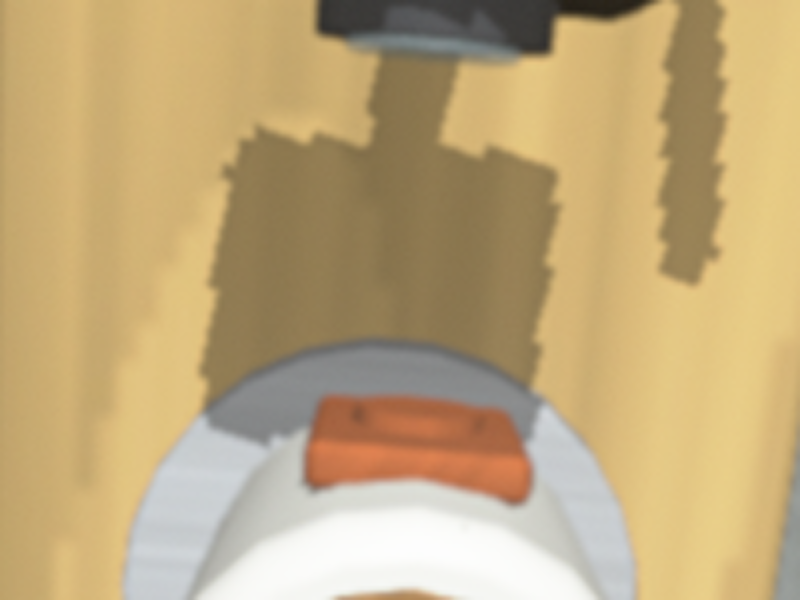

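The crop shows the medallion, outer top edge (312,440)–(527,457), facing the camera's front edge (320,35)–(553,52). The plate spans x 125 to 637.

Run:
```python
from h import *
s=snapshot("wrist");C=lambda u,v:(220+u/4,100+v/4)
for n,a,b,z in(("b",(320,398),(510,412),.0595),("t",(312,440),(527,457),.0995),("cam",(320,35),(553,52),.1)):
    e=pix2z(s,[C(*a),C(*b)],z);v=e[1]-e[0];print(n,"normal",np.degrees(np.arctan2(v[1],v[0]))+90,np.linalg.norm(v),e.mean(0))
l=pix2z(s,[C(432,47)],.09)[0];p=pix2z(s,[C(381,600)],.035)[0];q=pix2z(s,[C(375,341)],.035)[0];print(l,p,q)
```

```text
b normal -74.44966656535297 0.029436097656960095 [ 0.52707026 -0.06497371  0.0595    ]
t normal -74.79744706911228 0.0276517499739962 [ 0.52740608 -0.0659937   0.0995    ]
cam normal -74.12497039891761 0.027793111548371472 [ 0.54233346 -0.11276151  0.1       ]
[ 0.54270997 -0.11288807  0.09      ] [ 0.519111   -0.02638454  0.035     ] [ 0.53547557 -0.06919518  0.035     ]
```

>>> servo_tool(increments=[-0.04, -0.045, 0, 0, 0, 0, -0.04, -0.045, 0, 0, 0, 0, 0, 0, 0, 0, 0, 0, 0, 0, 0.05, 0, 0, 0, 0, 0, 0.04, 0, 0, 0, 0, 0, 0.02, 0, 0, 0, 0, 0, 0, 0, 0, 0])

```text
clock: 26.2
tool_pos: [0.5201, -0.0257, 0.1885]
ee_rot: [180.0, 0.0, -70.2]
contact_force: [-0.2, -0.5, -4.7]
width: 0.0471
finger_force: 30.0
```

Run:
```python
from h import *
togo(.52,-.0254,.188,-70.2)
```

```text
at [ 0.5201 -0.0257  0.1885] [ 1.7998e+02  1.0000e-02 -7.0240e+01] t 26.2 j6 145.1 F [-0.2 -0.5 -4.7] M [0.117 0.169 0.015]  go [-0.008  0.001  0.012] [ 0.002  0.001 -0.005]
```

Nearly down. I'll lower another 0.6 mm until contact, then release.

>>> servo_tool(increments=[0, 0, 0.015, 0, 0, 0, 0, 0, 0, 0, 0, 0])

```text
clock: 26.4
tool_pos: [0.5203, -0.0257, 0.1883]
ee_rot: [-180.0, -0.0, -70.2]
contact_force: [-1.1, 0.2, -1.5]
width: 0.0474
finger_force: 30.0
```

Run:
```python
from h import *
togo(.52,-.0254,.188,-70.2)
```

```text
at [ 0.5203 -0.0257  0.1883] [-1.800e+02 -1.000e-02 -7.023e+01] t 26.4 j6 145.1 F [-1.1  0.2 -1.5] M [0.069 0.318 0.044]  go [-0.01   0.003  0.007] [-0.    -0.001 -0.004]
```

Touching the plate now (the load on the tool fell from 4.7 to 1.5 N). Opening and rising.

>>> servo_tool(increments=[0, 0, 0, 0, 0, 0, 0, 0, 0, 0, 0, 0, 0, 0, 0, 0, 0, 0, 0, 0, 0, 0, 0, 0, 0, 0, 0, 0, 0, 0, 0, 0, 0, 0, 0, 0, 0, 0, 0, 0, 0, 0, 0, 0, 0, 0, 0, 0, 0, 0, -0.4, 0, 0, 0, 0, 0, -0.7, 0, 0, 0, 0, 0, -0.7, 0, 0, 0, 0, 0, -0.4, 0, 0, 0, 0, 0, 0, 0, 0, 0, 0, 0, 0, 0, 0, 0], grip=1)

```text
clock: 27.8
tool_pos: [0.52, -0.0256, 0.2758]
ee_rot: [180.0, 0.0, -70.2]
contact_force: [-0.2, 0.1, 0.2]
width: 0.0867
finger_force: 0.0
```

```bash
python3 m.py
python3 - <<'E'
from h import *
s=snapshot("wrist");crop(s,220,100,200,150,4,"pics/w5.png")
E
```

```text
at [ 0.5201 -0.0256  0.2754] [ 1.7994e+02  4.0000e-02 -7.0240e+01] t 28.2 j6 145.1 F [0.3 1.  0.4] M [0.082 0.103 0.025]  go [-3.631 -0.305  2.663] [ 0.007  0.006 -1.78 ]
Mz 0.011067465193414106 0.019749280253906105
yellow: maxu 367 v there 240.28571428571428 maxv 242 366.3333333333333
```

View pics/w5.png

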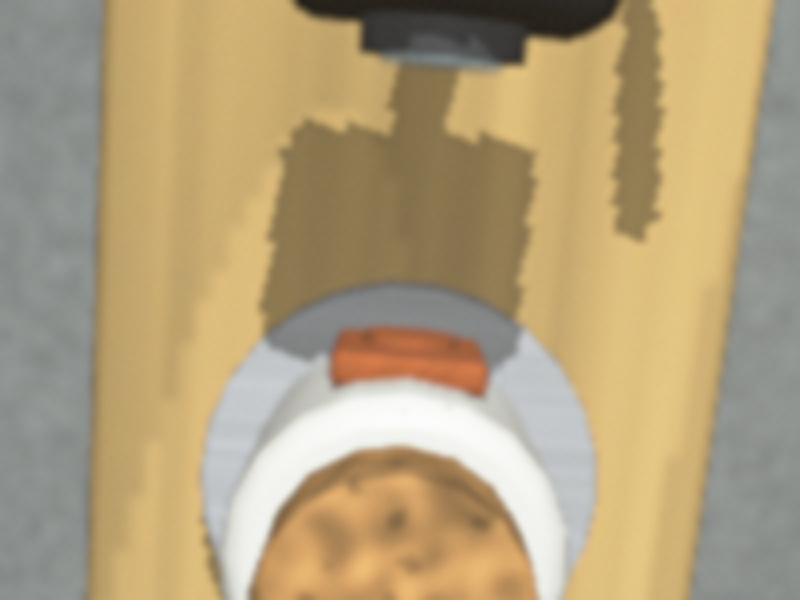

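The crop shows the medallion's edge (345,328)–(475,340) parallel to the lens edge (362,50)–(523,63). The jar stands upright inside the plate rim, which spans x 203 to 597 with its top at (398,282). One check of the centring:

Run:
```python
from h import *
from scipy.optimize import least_squares
s=snapshot("wrist");C=lambda u,v:np.array((220+u/4,100+v/4))
def fit(pts,rad,z):
    e=pix2z(s,[C(*p) for p in pts],z)[:,:2]
    return least_squares(lambda c:np.hypot(*(e-c).T)-rad,[.52,-.025])
for n,a in(("plate",([(203,465),(232,375),(268,335),(398,282),(520,325),(560,368),(597,460)],.046,.035)),("jar top",([(228,520),(250,465),(290,420),(350,385),(450,383),(510,415),(545,465),(565,525)],.032,.115)),("cork",([(255,580),(275,530),(310,485),(395,455),(480,485),(515,530),(533,580)],.024,.143))):
    r=fit(*a);print(n,r.x.round(4),(r.fun*1e3).round(1))
```

```text
plate [ 0.5187 -0.0254] [-0.4 -0.  -0.2  0.6 -0.1 -0.5 -0.1]
jar top [ 0.5207 -0.0293] [-1.  -0.8 -0.5  0.5  1.   0.6 -1.  -1.7]
cork [ 0.5212 -0.0288] [-1.3 -1.   0.3  1.2  0.4 -0.9 -1.4]
```

The centring is uncertain to about 4 mm in this view. I'll back off and check with the top camera.

>>> servo_tool(increments=[-0.5, -0.05, -0.2, 0, 0, 0, -0.87, -0.08, 0, 0, 0, 0, -0.87, -0.08, 0, 0, 0, 0, -0.87, -0.08, 0, 0, 0, 0, -0.87, -0.08, 0, 0, 0, 0, -0.87, -0.08, 0, 0, 0, 0, -0.87, -0.08, 0, 0, 0, 0, -0.8, -0.08, 0, 0, 0, 0, -0.5, 0, 0, 0, 0, 0, 0, 0, 0, 0, 0, 0])

```text
clock: 29.3
tool_pos: [0.4492, 0.201, 0.2835]
ee_rot: [-178.8, 3.8, -66.9]
contact_force: [-0.2, -0.5, -0.1]
width: 0.0871
finger_force: 0.0
```

Run:
```python
from h import *
s=snapshot("top");a=cv2.imread("pics/top0.png");b=s["image"][:,:,::-1].copy()
for im in(a,b):
    w=im[195:265,315:385];f=cv2.resize(w,None,fx=4,fy=4,interpolation=cv2.INTER_CUBIC)
    h=cv2.cvtColor(w,cv2.COLOR_BGR2HSV)
    m=(h[...,1]>90)&(h[...,2]>130);m=m.astype(np.uint8)
    n,l,st,c=cv2.connectedComponentsWithStats(m);Z=l==0
    k=l[32,38];print("cork comp",k,st[k],c[k]+[315,195],pix2z(s,[c[k]+[315,195]],.143)[0][:2])
o=np.hstack([cv2.resize(i[185:275,305:405],None,fx=4,fy=4,interpolation=cv2.INTER_CUBIC) for i in(a,b)]);cv2.imwrite("pics/ab.png",o)
g=get_obs();print(g["tool_pos"],g["clock"])
```

```text
cork comp 2 [ 27  19  25  24 440] [354.39772727 225.63409091] [ 0.51796413 -0.02762599]
cork comp 2 [ 26  17  24  24 460] [352.74565217 223.38043478] [ 0.52229189 -0.0246759 ]
[0.44997268 0.20039412 0.28353021] 29.35
```

View pics/ab.png

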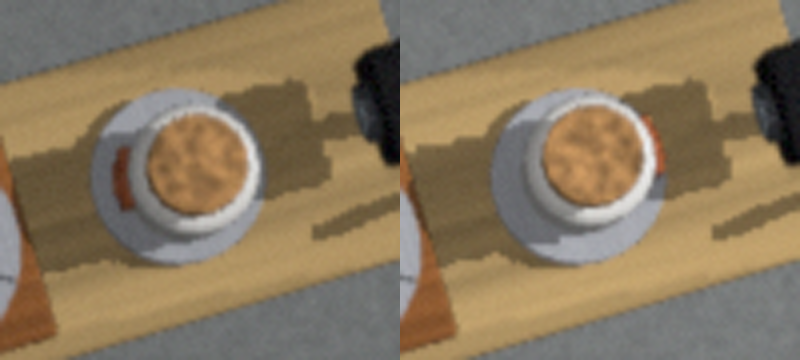

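The left half is before and the right half is now. The medallion now faces the lens and the jar is upright, though the cork looks 2–3 mm off centre. I'll do a sub-pixel circle fit before deciding whether to nudge it.

Run:
```python
from h import *
from scipy.optimize import minimize
from scipy.ndimage import map_coordinates,gaussian_filter
s=snapshot("top");im=s["image"].astype(float)
t=np.radians(np.arange(0,360,3))
def val(c,r,z,ch):
    p=proj(s,np.c_[c[0]+r*np.cos(t),c[1]+r*np.sin(t),np.full(len(t),z)])
    return np.array([map_coordinates(gaussian_filter(im[...,k],.6),[p[:,1],p[:,0]],order=1) for k in ch])
def cost(c,r,z): return -np.minimum(np.linalg.norm(val(c,r+.0015,z,(0,1,2))-val(c,r-.0015,z,(0,1,2)),axis=0),60).mean()
for n,r,z in(("plate",.046,.035),("jar rim",.032,.115),("cork",.024,.143)):
  for rr in(r,r-.001):
    g=[(cost((x,y),rr,z),x,y) for x in np.arange(.512,.530,.0005) for y in np.arange(-.033,-.018,.0005)]
    g.sort();print(n,rr,np.array(g[0]).round(4),np.mean(g[:8],axis=0).round(4))
```

```text
plate 0.046 [-4.04347e+01  5.21000e-01 -2.30000e-02] [-3.99653e+01  5.20900e-01 -2.31000e-02]
plate 0.045 [-4.21432e+01  5.21000e-01 -2.30000e-02] [-4.16613e+01  5.21100e-01 -2.29000e-02]
jar rim 0.032 [-4.26299e+01  5.24000e-01 -2.55000e-02] [-4.21982e+01  5.24100e-01 -2.56000e-02]
jar rim 0.031 [-4.41977e+01  5.23000e-01 -2.60000e-02] [-4.39092e+01  5.23000e-01 -2.57000e-02]
cork 0.024 [-5.65881e+01  5.21000e-01 -2.45000e-02] [-5.62551e+01  5.20900e-01 -2.44000e-02]
cork 0.023 [-5.45536e+01  5.21500e-01 -2.35000e-02] [-5.3767e+01  5.2140e-01 -2.3400e-02]
```

The offset is only about 2 mm, the jar is upright and facing the lens, and the pointer hasn't moved from the peg. Handing in.

```bash
python3 -c "
from plant import finish_job
print(finish_job())"
```

```text
the job is handed in; nothing more can be done
None
```

I've handed the job in: the key is wound until the pointer touches the stop peg and eased off there, and the jar stands upright about 2 mm off the plate's centre, its medallion within about 1° of facing the lens (handed in at about 29 s; nothing around the stand was gripped or moved that I saw).

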